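Hang a U-bracket on the jig bar and hold it square

TASK

Hang the blue U-bracket over the middle of the squaring jig's bar, one leg on each side, and let go of it. Then take the try square by its steel blade, stand it on the jig's plate on its wide bare part in front of the bar, and slide it towards the bar into the corner between plate and bracket until its foot sits flat on the plate and its upright back edge bears flat and firmly on the bracket's front leg, so that the leg is pressed flush to the bar. Finish while still gripping the square and pressing it into the corner, and leave the other things on the bench where they are.

Things in the scene. Friction and masses are not known exactly. Their poses are not given: they have to be found in the camera images.
- jig: Squaring jig, fixed: a grey plate 180 x 180 x 14 mm with a flat bar on edge above it near its far side. Origin: centre of the plate's underside, on the bench; the plate's top is 14 mm above. x points across the plate towards the bar, square to the bar's broad face; y runs along the bar. The plate in front of the bar (-x) is bare.
- bar_mid (a point): Middle of the bar's top edge, 124 mm above the bench (axes as jig). Aluminium bar 12 mm thick (x), 142 mm long (y), 60 mm tall, open space below it, between two equally high posts 20 mm wide (centres at y = -80 and +80 mm). Its front face is at x = -6 mm.
- bracket_grip (a point): Loose blue U-bracket, 120-200 g, standing on its two legs like a staple: 30 mm across the legs (its x), 50 mm wide (y), 60 mm tall; strip 5 mm thick, so the gap between the legs is 20 mm wide and 55 mm deep. This point is on its centre line, 20 mm below its top. Grasp across the legs' outer faces (closing along x). Hung, it is 15 mm below the bar's top edge. Same either way round.
- square_grip (a point): Loose try square, 320-520 g, balanced at the blade, upright on its foot: wood and brass stock 115 mm long (x), 26 wide, 27 high; at its end a steel blade rises to 130 mm above the foot, 44 mm deep (x), 12 mm thick (y). Point: mid blade, 100 mm above the foot, 24 mm from the back edge. x points from stock to back edge (to press on the bracket), z up. Grasp across the 12 mm (closing along y).
- square_heel (a point): Outer heel corner of the try square, where the blade's upright back edge meets the underside of the foot (mid thickness); axes as square_grip. The back edge rises straight up from here for 130 mm; the stock runs from here 115 mm along -x.
- beeswax_mid (a point): Bystander: a yellow round cake of beeswax, 45 mm across, 17 mm high, loose; its centre.
- pliers_mid (a point): Bystander: red-handled pliers lying flat, 75 x 129 x 12 mm, loose; its centre.
- block_mid (a point): Bystander: a small grey steel bench block 48 x 62 x 38 mm, loose, behind the jig; its centre.
Things that resemble listed ones, but are neither listed nor needed, are in the scene too. What is shaped like the part that bears bracket_grip but purple or red is not meant. Leave any purple look-alike of the part that bears square_grip alone.

How it is judged:
On the way, in this order (a step that is already met when the one before it is completed fails the run):
1. the bracket hangs over the middle of the bar, one leg on each side, and has been let go (z of bracket_grip in the frame of bar_mid between -0.018 and -0.012 m and x of bracket_grip in the frame of bar_mid between -0.006 and 0.006 m and y of bracket_grip in the frame of bar_mid between -0.03 and 0.03 m and angle between bracket_grip's own z axis and vertical below 0.06 rad and contact force between the fingers and bracket below 0.05 N and linear speed of bracket below 0.02 m/s), for 0.2 s.
2. the gripped square stands on the plate and presses on the bracket's front leg (contact force between square and bracket above 3 N and contact force between square and jig above 1 N and contact force between the fingers and square above 2 N and z of square_heel in the frame of jig between 0.011 and 0.018 m), for 0.2 s.
At the end, for the whole second after the job is handed in: Bracket on the bar within 30 mm of its middle, untouched, flush in front (2 mm, 0.05 rad). Square still gripped (over 2 N), on the plate (over 1 N, heel within 3 mm, tilt under 0.035 rad), facing the bar (0.07 rad), its back edge on the leg with over 3 N, 3 mm inside the leg's sides, at rest (z of bracket_grip in the frame of bar_mid between -0.018 and -0.012 m and y of bracket_grip in the frame of bar_mid between -0.03 and 0.03 m and contact force between square and bracket above 3 N and contact force between square and jig above 1 N and contact force between the fingers and square above 2 N and angle between each of square_grip, bracket_grip's own z axis and vertical below 0.035 rad and angle between the x axis of square_grip and the x axis of jig, either way round below 0.07 rad and z of square_heel in the frame of jig between 0.011 and 0.0165 m and x of square_heel in the frame of jig between 0.05 and 0.0575 m and x of square_grip in the frame of bar_mid below -0.02 m and angle between the y axis of bracket_grip and the y axis of jig, either way round below 0.05 rad and x of bracket_grip in the frame of bar_mid between 0.002 and 0.006 m and y of square_heel in the frame of bracket_grip between -0.022 and 0.022 m and contact force between the fingers and bracket below 0.05 N and linear speed of square below 0.01 m/s); the arm keeps its last pose, push and grip.
It fails at once if the beeswax is shoved more than 30 mm (distance of beeswax_mid from where it was at the start of the episode above 0.03 m).
It fails at once if the pliers is shoved more than 30 mm (distance of pliers_mid from where it was at the start of the episode above 0.03 m).
It fails at once if the bench block is shoved more than 30 mm (distance of block_mid from where it was at the start of the episode above 0.03 m).
It also fails if it takes over 72 s, if anything falls off the work surface, if the arm or the gripper's body presses on something with over 40 N, if the wrist force passes 120 N, or if a joint passes its speed limit or range.

ROBOT

A 6-joint arm with a two-finger parallel gripper is mounted at the origin on a cart in front of the work surface, level with it; the furniture and walls round the work are solid. World frame = base frame: x ahead of the robot, y to its left, z up, the work surface at z = 0. Lengths are in m, angles in rad, forces in N, time in s.
With the tool pointing down it reaches from about 0.325 to 1 m from the base axis. Payload 5.1 kg.
Tool frame: the origin (TCP) lies midway between the tips of the shut fingers; the grasp point (between the pads) lies 19 mm behind it; y points along the fingers, x is the direction in which the jaws open and shut, and the axes are right-handed (so a half turn about y gives the same grasp; the last joint's range is limited). The gripper opens to 85 mm and grips with 20 to 120 N. Pads are 22 mm wide; open, the fingers measure 114 mm over their backs; the gripper's body (76 mm by 85 mm) begins 54 mm behind the grasp point. The pads swing forward as they close: fully open they stand 13 mm farther back than shut.
Start: joints at [1.13, 0.124, 1.65, -0, 1.367, -0.083], TCP at [0.228, 0.609, 0.231] pointing down, gripper open.
Joint ranges: [-2.61, 2.61], [-1.02, 2.33], [0.03, 2.71], [-1.35, 4.49], [0.32, 2.68], [-2.91, 2.91]. Speed limits (rad/s): [2.57, 2.57, 3.14, 3.14, 3.14, 3.14].

INTERFACE

Orientations are given as a rotation vector (axis times angle).
In Python, from workcell import manip gives the robot as it stands.
- The arm moves only by the tool drive_tool, never from a script. Its arguments are lists of equal length, an entry for each row: "slide": the shift along the world's x, y, z in cm, a list of three; "spin": the turn about the world's z in degrees; "hand": the finger opening in cm, from 0 to 8.54. A call has exactly 5 rows; each row shifts and turns the commanded pose from where the row before left it; what a row does not reach is not made up. A row lasts 1/12 s, in which the tool goes at most 41.7 mm and 7.16 degrees, less where a joint would pass 70% of its speed; a pose out of reach is approached as far as the arm can. A call with a gripper value outside its range is refused whole. The fingers move at their own pace and stop on an object; "squeeze" is the grip in N (left out, the last holds). Time passes only in rows, so rows that do not move let the fingers close, or fill a call up. It gives the time, the measured TCP pose, the force and the opening at its end, in the units of the state.
- manip.get_state(): the state, without advancing time (a new reading comes with each control period).
- manip.get_image(name): name is "side" or "top"; returns (picture, depth): 480x640x3 uint8, blue, green, red; 480x640 float32, m along the optical axis (not along the pixel's ray), 0 where there is no reading.
- manip.get_calibration(name): a dict with "camera_matrix" (3x3 intrinsics, pixels), "origin" and "attitude" of the camera in the world. Camera axes: x right, y down, z forward; pixel columns grow to the right and rows downward; lengths in m; the calibration is good to about 2 mm. A picture is of the moment at which its call begins. get_calibration takes no time and is no camera call.
- manip.finish_job(): hands the job in, once; it reports no verdict.
The state is a dict: "t": time; "qpos": joint angles; "dq": joint speeds; "effort": joint torques, N m; "tool_pos": TCP position; "orientation": TCP orientation; "contact_force": force on the tool from outside, world axes, zero at the start; "wrist_torque": the same for the moment, N m; "grip_width": finger opening in m.
Only numpy, scipy, OpenCV 4.12 (cv2) and the standard library are available. Lean on these libraries where they do the work, as an engineer would, in place of code of your own. Each camera call takes 0.05 s, during which the arm holds its last target.

## Working session

There is one attempt and no reset: what is moved stays moved. The work goes in short steps, Python scripts to look and compute and a tool call to move; the robot and the scene stay as the last step left them, time stands still between calls to the robot, and variables do not carry over. Pictures are saved under pics/ and viewed, and the job is handed in when it is done.

Besides the shell and the picture viewer there is one more tool, called after "Emit:" in YAML: its name, and indented under it one key for each argument. drive_tool: Moves the arm, as the interface text tells. Its arguments: {"type":"object","properties":{"slide":{"type":"array"},"spin":{"type":"array"},"hand":{"type":"array"},"squeeze":{"type":"number"}},"required":["slide","spin","hand"]}

```bash
ls; mkdir -p pics; cat > h.py <<'E'
import numpy as np, cv2
from scipy.spatial.transform import Rotation as R
from workcell import manip
def cal(n):
    c=manip.get_calibration(n); K=np.array(c["camera_matrix"],float); o=np.array(c["origin"],float); a=np.array(c["attitude"],float)
    M=a if a.shape==(3,3) else R.from_rotvec(a).as_matrix()
    return K,o,M
def ray(n,u,v):
    K,o,M=cal(n); d=M@np.linalg.solve(K,[u,v,1.0]); return o,d
def onplane(n,u,v,z):
    o,d=ray(n,u,v); return o+d*(z-o[2])/d[2]
def cloud(n,dep):
    K,o,M=cal(n); v,u=np.mgrid[:480,:640]; P=np.stack([(u-K[0,2])/K[0,0]*dep,(v-K[1,2])/K[1,1]*dep,dep],-1)
    return P@M.T+o
def proj(n,p):
    K,o,M=cal(n); q=K@(M.T@(np.array(p)-o)); return q[:2]/q[2]
def snap(tag):
    r={}
    for n in("top","side"):
        im,d=manip.get_image(n); np.savez(f"{tag}_{n}.npz",im=im,d=d); cv2.imwrite(f"pics/{tag}_{n}.png",im); r[n]=(im,d)
    return r
E
python3 - <<'E'
from h import *
snap("a")
for n in("top","side"): print(n,manip.get_calibration(n))
print(manip.get_state())
E
```

```text
pics
top {'camera_matrix': array([[600.78395493,   0.        , 312.89631306],
       [  0.        , 600.78395493, 240.69919578],
       [  0.        ,   0.        ,   1.        ]]), 'origin': array([0.12096175, 0.30305074, 1.57102082]), 'attitude': array([-1.66084317,  2.44710206, -0.36684069])}
side {'camera_matrix': array([[607.63613393,   0.        , 325.88363817],
       [  0.        , 607.63613393, 245.62653357],
       [  0.        ,   0.        ,   1.        ]]), 'origin': array([ 0.3620947 , -1.05633837,  1.1884294 ]), 'attitude': array([-2.31394586,  0.15040298, -0.08835776])}
{'t': 0.1, 'qpos': array([ 1.13044172e+00,  1.24463422e-01,  1.65156589e+00,  2.26053323e-05,
        1.36750823e+00, -8.25919526e-02]), 'dq': array([ 0.00011805, -0.00310406, -0.0015871 , -0.00168879,  0.00130851,
        0.00064354]), 'effort': array([ 7.95922060e-04, -4.24931860e+01, -3.66653359e+01, -5.03407193e-05,
        3.99810582e-03, -2.61318365e-05]), 'tool_pos': array([0.2273914 , 0.60832432, 0.2301439 ]), 'orientation': array([-1.35845641, -0.94047299,  0.94327392]), 'contact_force': array([-0.49638452,  0.47381875,  0.23959769]), 'wrist_torque': array([-0.03471617, -0.01234602,  0.01030845]), 'grip_width': 0.08559938475288195}
```

View pics/a_top.png

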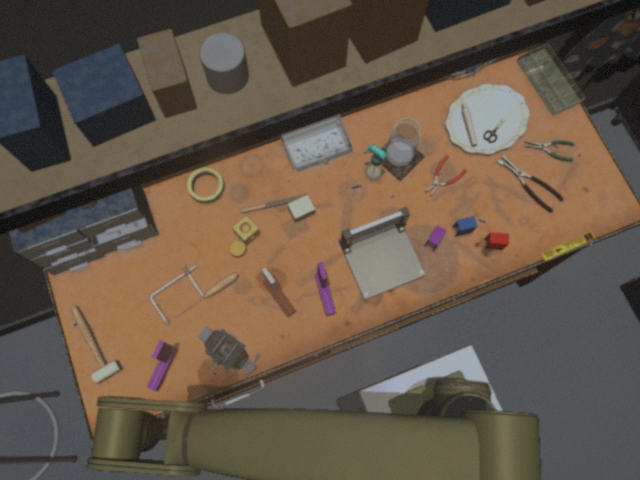

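View pics/a_side.png

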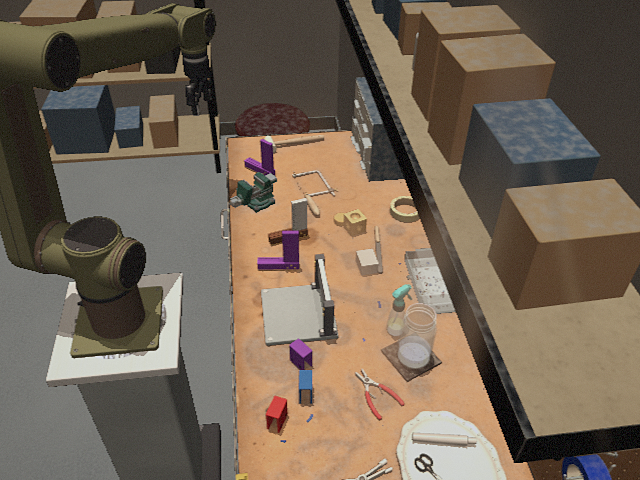

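Top view candidates:
- **Bracket:** purple (436,236), blue (466,226) and red (497,241). The blue one is meant.
- **Square:** brown stock with steel blade (275,290), purple (325,290) and purple (160,365). The brown and steel one is meant.
- **Jig:** (382,260), with its bar at about (375,228).

I'll confirm in a crop and measure.

```bash
python3 - <<'E'
from h import *
t=np.load("a_top.npz");s=np.load("a_side.npz")
c1=cv2.resize(t["im"][190:330,230:530],None,fx=2.66,fy=2.66,interpolation=cv2.INTER_CUBIC)
cv2.imwrite("pics/crop_top.png",np.clip(c1*1.4,0,255).astype(np.uint8))
c2=cv2.resize(s["im"][180:440,225:445],None,fx=2.3,fy=2.3,interpolation=cv2.INTER_CUBIC)
cv2.imwrite("pics/crop_side.png",np.clip(c2*1.3,0,255).astype(np.uint8))
for n,z in(("top",t),("side",s)):
    P=cloud(n,z["d"]); hsv=cv2.cvtColor(z["im"],cv2.COLOR_BGR2HSV)
    m=cv2.inRange(hsv,(100,120,40),(120,255,255))
    nn,l,st,ce=cv2.connectedComponentsWithStats(m)
    for i in range(1,nn):
        if st[i,4]>60:
            q=P[l==i]; q=q[np.isfinite(q).all(1)]; print(n,st[i],ce[i].round(1),np.percentile(q,[2,50,98],axis=0).round(3).tolist())
E
```

```text
top [458 218  18  12 132] [466.5 223.4] [[0.427, -0.29, 0.053], [0.439, -0.268, 0.06], [0.452, -0.25, 0.068]]
side [299 370  13  33 267] [305.3 381.1] [[0.427, -0.3, 0.015], [0.442, -0.279, 0.059], [0.456, -0.25, 0.064]]
side [562 455  49  25 746] [588.  466.9] [[0.836, -0.678, 0.236], [0.847, -0.655, 0.296], [0.871, -0.621, 0.301]]
```

View pics/crop_top.png

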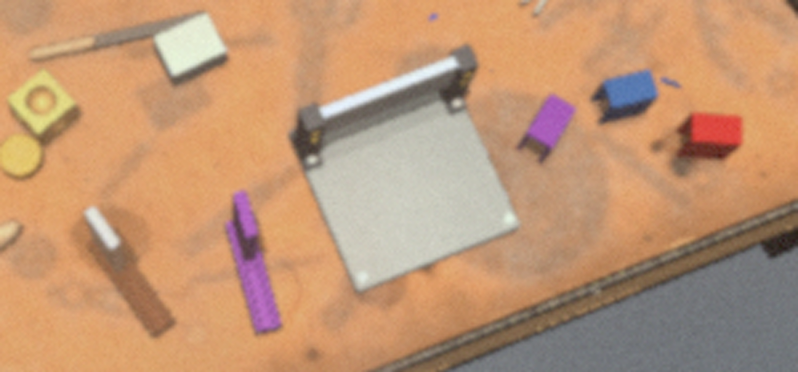

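View pics/crop_side.png

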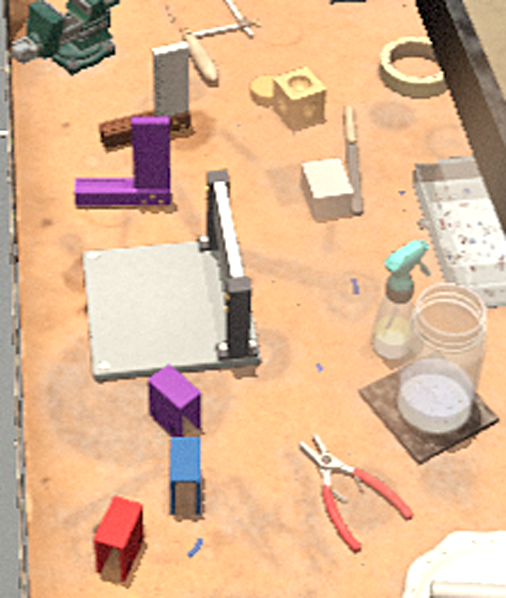

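```bash
cat > m.py <<'E'
from h import *
def comps(n,z,m,zmin,zmax,zp,minpx=40,pr=True):
    P=cloud(n,z["d"]); mm=(m>0)&(P[...,2]>zmin)&(P[...,2]<zmax)&(z["d"]>0)
    nn,l,st,ce=cv2.connectedComponentsWithStats(mm.astype(np.uint8)); out=[]
    for i in range(1,nn):
        if st[i,4]<minpx: continue
        v,u=np.where(l==i)
        Q=np.array([onplane(n,a,b,zp)[:2] for a,b in zip(u,v)])
        r=cv2.minAreaRect((Q*1000).astype(np.float32)); 
        out.append((st[i].tolist(),r,Q.mean(0),np.median(P[l==i][:,2])))
        if pr: print(n,st[i].tolist(),"rect mm",np.round(r[0],1),np.round(r[1],1),round(r[2],1),"mean",(Q.mean(0)*1000).round(1),"z",round(float(np.median(P[l==i][:,2])),4))
    return out
E
python3 - <<'E'
from m import *
for n in("top","side"):
    z=np.load(f"a_{n}.npz"); z={k:z[k] for k in z}
    hsv=cv2.cvtColor(z["im"],cv2.COLOR_BGR2HSV)
    P=cloud(n,z["d"]); 
    tab=P[(abs(P[...,2])<0.01)&(P[...,0]>.2)&(P[...,0]<.6)&(abs(P[...,1])<.4)]
    A=np.c_[tab[:,:2],np.ones(len(tab))]; print(n,"table fit",np.linalg.lstsq(A,tab[:,2],rcond=None)[0].round(4))
    print("blue");comps(n,z,cv2.inRange(hsv,(95,90,40),(125,255,255)),.053,.075,.06)
    print("plate")
    roi=np.zeros((480,640),np.uint8)
    if n=="top": roi[200:310,330:430]=255
    else: roi[250:350,255:345]=255
    g=cv2.inRange(hsv,(0,0,60),(180,70,255))&roi
    comps(n,z,g,.006,.022,.014,300)
    print("bar"); comps(n,z,roi,.112,.14,.124,30)
    print("blade")
    roi[:]=0
    if n=="top": roi[255:300,250:290]=255
    else: roi[190:250,285:312]=255
    comps(n,z,roi,.11,.15,.13,10); comps(n,z,roi,.018,.036,.027,30)
E
```

```text
top table fit [ 0.001  -0.     -0.0002]
blue
top [457, 217, 19, 13, 165] rect mm [ 438.7 -269. ] [47.4 27.2] 82.8 mean [ 439.3 -269.4] z 0.0599
plateTraceback (most recent call last):
  File "<stdin>", line 14, in <module>
  File "m.py", line 8, in comps
    Q=np.array([onplane(n,a,b,zp)[:2] for a,b in zip(u,v)])
                ~~~~~~~^^^^^^^^^^
  File "h.py", line 11, in onplane
    o,d=ray(n,u,v); return o+d*(z-o[2])/d[2]
        ~~~^^^^^^^
  File "h.py", line 9, in ray
    K,o,M=cal(n); d=M@np.linalg.solve(K,[u,v,1.0]); return o,d
          ~~~^^^
  File "h.py", line 5, in cal
    c=manip.get_calibration(n); K=np.array(c["camera_matrix"],float); o=np.array(c["origin"],float); a=np.array(c["attitude"],float)
ValueError: time passes only in moves, steps and waits
```

```bash
python3 - <<'E'
s=open('h.py').read().replace("def cal(n):","import functools\n@functools.cache\ndef cal(n):"); open('h.py','w').write(s)
E
cat > run1.py <<'E'
from m import *
for n in("top","side"):
    z=np.load(f"a_{n}.npz"); z={k:z[k] for k in z}
    hsv=cv2.cvtColor(z["im"],cv2.COLOR_BGR2HSV)
    P=cloud(n,z["d"]); 
    tab=P[(abs(P[...,2])<0.01)&(P[...,0]>.2)&(P[...,0]<.6)&(abs(P[...,1])<.4)]
    A=np.c_[tab[:,:2],np.ones(len(tab))]; print(n,"table fit",np.linalg.lstsq(A,tab[:,2],rcond=None)[0].round(4))
    print("blue");comps(n,z,cv2.inRange(hsv,(95,90,40),(125,255,255)),.053,.075,.06)
    print("plate")
    roi=np.zeros((480,640),np.uint8)
    if n=="top": roi[200:310,330:430]=255
    else: roi[250:350,255:345]=255
    g=cv2.inRange(hsv,(0,0,60),(180,70,255))&roi
    comps(n,z,g,.006,.022,.014,300)
    print("bar"); comps(n,z,roi,.112,.14,.124,30)
    print("blade")
    roi[:]=0
    if n=="top": roi[255:300,250:290]=255
    else: roi[190:250,285:312]=255
    comps(n,z,roi,.11,.15,.13,10); comps(n,z,roi,.018,.036,.027,30)
E
python3 run1.py
```

```text
top table fit [ 0.001  -0.     -0.0002]
blue
top [457, 217, 19, 13, 165] rect mm [ 438.7 -269. ] [47.4 27.2] 82.8 mean [ 439.3 -269.4] z 0.0599
plate
top [345, 224, 80, 75, 3704] rect mm [439.9 -31.4] [164.2 179.6] 0.1 mean [436.5 -31.7] z 0.014
bar
top [342, 206, 68, 34, 457] rect mm [512.6 -30. ] [ 25.7 181.4] 0.4 mean [512.5 -30.5] z 0.123
blade
top [261, 267, 14, 18, 102] rect mm [482.5 272.1] [47.  13.2] 13.9 mean [482.5 272.2] z 0.1292
top [262, 280, 25, 20, 171] rect mm [466.7 267.7] [77.1 26.1] 14.6 mean [460.5 267.4] z 0.0269
side table fit [ 0.0011 -0.0002 -0.0005]
blue
side [299, 370, 13, 21, 245] rect mm [ 441.6 -276.9] [52.6 26.6] 83.2 mean [ 442.3 -275.6] z 0.0596
plate
side [261, 284, 77, 61, 3254] rect mm [449.6 -39.3] [178.8 187. ] 0.3 mean [436.2 -42.8] z 0.0137
bar
side [314, 254, 20, 57, 385] rect mm [513.7 -41.5] [189.9  25.7] 89.9 mean [513.7 -45.5] z 0.1231
blade
side [291, 198, 16, 12, 125] rect mm [483.7 255.3] [49.1 36.6] 12.1 mean [483.9 256.6] z 0.125
side [285, 231, 14, 9, 111] rect mm [451.8 126.1] [31.4 34.6] 83.2 mean [452.  127.5] z 0.1226
side [305, 194, 7, 11, 35] rect mm [529.2 400.2] [15.  51.4] 5.2 mean [528.5 398.4] z 0.02
side [285, 226, 23, 9, 88] rect mm [476.4 258.1] [63.1 32.7] 4.8 mean [481.8 262.6] z 0.0268
```

```bash
cat > run2.py <<'E'
from m import *
st=manip.get_state(); print(R.from_rotvec(st["orientation"]).as_matrix().round(3), st["tool_pos"])
for n in("top","side"):
    z=np.load(f"a_{n}.npz"); z={k:z[k] for k in z}; P=cloud(n,z["d"])
    g=cv2.cvtColor(z["im"],cv2.COLOR_BGR2GRAY)
    # profiles in world: bar top strip, sample plane z=.124, y=-.03+-.05
    def prof(pts):
        q=np.array([proj(n,p) for p in pts],np.float32)
        return cv2.remap(g,q[:,0].reshape(1,-1),q[:,1].reshape(1,-1),cv2.INTER_LINEAR)[0]
    xs=np.arange(.488,.540,.002)
    a=np.mean([prof([(x,y,.124) for x in xs]) for y in np.arange(-.08,.021,.005)],0)
    print(n,"bar x prof",[(round(x*1000),int(v)) for x,v in zip(xs,a)])
    for y in(-.08,.02):
        a=np.mean([prof([(x,y+e,.124) for x in xs]) for e in np.arange(-.01,.011,.002)],0)
        print(" at y",y,[int(v) for v in a])
    ys=np.arange(-.14,.08,.003)
    a=np.mean([prof([(x,y,.124) for y in ys]) for x in(.511,.513,.515)],0)
    print(n,"bar y prof",[(round(y*1000),int(v)) for y,v in zip(ys,a)])
    ys=np.arange(-.14,.08,.003)
    a=np.mean([prof([(x,y,.014) for y in ys]) for x in(.38,.4,.42)],0)
    print(n,"plate y prof",[(round(y*1000),int(v)) for y,v in zip(ys,a)])
E
python3 run2.py
```

```text
[[ 0.35  -0.001 -0.937]
 [ 0.937 -0.002  0.35 ]
 [-0.002 -1.     0.   ]] [0.2273914  0.60832432 0.2301439 ]
top bar x prof [(488, 81), (490, 81), (492, 78), (494, 73), (496, 70), (498, 69), (500, 69), (502, 72), (504, 80), (506, 103), (508, 133), (510, 157), (512, 167), (514, 168), (516, 164), (518, 151), (520, 134), (522, 123), (524, 120), (526, 120), (528, 120), (530, 120), (532, 120), (534, 121), (536, 121), (538, 122), (540, 122)]
 at y -0.08 [53, 55, 57, 61, 64, 67, 69, 71, 78, 99, 130, 156, 167, 169, 165, 151, 132, 118, 113, 112, 111, 111, 111, 113, 116, 119, 121]
 at y 0.02 [87, 87, 82, 75, 73, 71, 71, 73, 83, 107, 138, 160, 168, 168, 163, 150, 135, 126, 124, 124, 124, 124, 122, 122, 122, 121, 121]
top bar y prof [(-140, 123), (-137, 125), (-134, 124), (-131, 125), (-128, 124), (-125, 117), (-122, 102), (-119, 87), (-116, 84), (-113, 84), (-110, 86), (-107, 89), (-104, 109), (-101, 144), (-98, 164), (-95, 166), (-92, 165), (-89, 166), (-86, 166), (-83, 166), (-80, 166), (-77, 168), (-74, 167), (-71, 167), (-68, 165), (-65, 166), (-62, 166), (-59, 167), (-56, 167), (-53, 166), 
[... 3060 characters left out ...]
 (-101, 180), (-98, 180), (-95, 180), (-92, 180), (-89, 180), (-86, 180), (-83, 180), (-80, 180), (-77, 180), (-74, 181), (-71, 181), (-68, 181), (-65, 181), (-62, 182), (-59, 183), (-56, 183), (-53, 182), (-50, 181), (-47, 181), (-44, 183), (-41, 183), (-38, 184), (-35, 184), (-32, 182), (-29, 182), (-26, 181), (-23, 182), (-20, 183), (-17, 183), (-14, 184), (-11, 184), (-8, 184), (-5, 183), (-2, 183), (1, 184), (4, 183), (7, 183), (10, 183), (13, 183), (16, 183), (19, 183), (22, 184), (25, 182), (28, 182), (31, 183), (34, 183), (37, 184), (40, 183), (43, 179), (46, 185), (49, 185), (52, 175), (55, 163), (58, 169), (61, 169), (64, 168), (67, 167), (70, 169), (73, 169), (76, 169), (79, 168)]
```

Bracket, square and jig are consistent with the stated sizes:
- **Bar middle:** about (0.514, -0.033), yaw about 0.3°.
- **Bracket:** (0.440, -0.270), yaw about -7°.
- **Square blade:** (0.483, 0.271), yaw about 14°.

Moving to the bracket now.

Emit:
drive_tool:
  slide:
    - [0.85,-3.5,0.3]
    - [0.85,-3.5,0.3]
    - [0.85,-3.5,0.3]
    - [0.85,-3.5,0.3]
    - [0.85,-3.5,0.3]
  spin: [-3,-3,-3,-3,-3]
  hand: [8.5,8.5,8.5,8.5,8.5]
  squeeze: 40

```text
t: 0.52
tool_pos: [0.27, 0.432, 0.2456]
orientation: [-1.442, -0.74, 0.741]
contact_force: [1.3, -0.8, -0.3]
grip_width: 0.0853
```

Emit:
drive_tool:
  slide:
    - [0.85,-3.5,0]
    - [0.85,-3.5,0]
    - [0.85,-3.5,0]
    - [0.85,-3.5,0]
    - [0.85,-3.5,0]
  spin: [-3,-3,-3,-3,-3]
  hand: [8.5,8.5,8.5,8.5,8.5]

```text
t: 0.93
tool_pos: [0.3123, 0.2571, 0.2458]
orientation: [-1.503, -0.538, 0.538]
contact_force: [1.0, -0.1, 1.4]
grip_width: 0.0847
```

Emit:
drive_tool:
  slide:
    - [0.85,-3.5,0]
    - [0.85,-3.5,0]
    - [0.85,-3.5,0]
    - [0.85,-3.5,0]
    - [0.85,-3.5,0]
  spin: [-3,-3,-3,-3,-3]
  hand: [8.5,8.5,8.5,8.5,8.5]

```text
t: 1.35
tool_pos: [0.3549, 0.0822, 0.2461]
orientation: [-1.545, -0.334, 0.333]
contact_force: [1.4, -0.2, -0.2]
grip_width: 0.085
```

Emit:
drive_tool:
  slide:
    - [0.85,-3.5,0]
    - [0.85,-3.5,0]
    - [0.85,-3.5,0]
    - [0.85,-3.5,0]
    - [0.85,-3.5,0]
  spin: [-3,-3,-3,-3,-3]
  hand: [8.5,8.5,8.5,8.5,8.5]

```text
t: 1.77
tool_pos: [0.3974, -0.0931, 0.2461]
orientation: [-1.567, -0.128, 0.127]
contact_force: [0.5, -0.6, -0.1]
grip_width: 0.0849
```

Emit:
drive_tool:
  slide:
    - [0.85,-3.5,0]
    - [0.85,-3.5,0]
    - [0.85,-3.5,0]
    - [0.85,-3.5,0]
    - [0.4,-0.2,0]
  spin: [-3,-3,-3,-3,-3]
  hand: [8.5,8.5,8.5,8.5,8.5]

```text
t: 2.18
tool_pos: [0.4356, -0.2377, 0.2456]
orientation: [-1.571, 0.082, -0.08]
contact_force: [-1.0, 0.2, 0.2]
grip_width: 0.0849
```

```bash
cat > st.py <<'E'
from h import *
s=manip.get_state(); M=R.from_rotvec(s["orientation"]).as_matrix()
print("t",round(s["t"],3),"tcp mm",(s["tool_pos"]*1000).round(1),"yaw",np.degrees(np.arctan2(M[1,0],M[0,0])).round(2),"down",M[:,1].round(4),"F",s["contact_force"].round(2),"T",s["wrist_torque"].round(2),"w",round(s["grip_width"]*1000,1),"q",s["qpos"].round(2))
E
python3 st.py
```

```text
t 2.183 tcp mm [ 435.6 -237.7  245.6] yaw -5.92 down [-0.0012 -0.0012 -1.    ] F [-0.99  0.21  0.15] T [0.01 0.02 0.01] w 84.9 q [-0.61 -0.23  1.97 -0.    1.41 -0.5 ]
```

Emit:
drive_tool:
  slide:
    - [0.4,-3.2,-1]
    - [0,0,-4]
    - [0,0,-4]
    - [0,0,-4]
    - [0,0,-1]
  spin: [-1,0,0,0,0]
  hand: [8.5,8.5,8.5,8.5,8.5]

```text
t: 2.6
tool_pos: [0.4353, -0.2622, 0.0987]
orientation: [-1.562, 0.098, -0.081]
contact_force: [-1.3, 1.5, -1.8]
grip_width: 0.0853
```

```bash
python3 st.py; python3 - <<'E'
from h import *
r=snap("b"); im,d=r["side"]
print(onplane("top",436,236,.06), proj("side",[.44,-.27,.1]))
cv2.imwrite("pics/b_crop.png",cv2.resize(im[230:450,200:440],None,fx=2.5,fy=2.5,interpolation=cv2.INTER_CUBIC))
E
```

```text
t 2.6 tcp mm [ 435.3 -262.2   98.7] yaw -6.53 down [-0.0103  0.0078 -0.9999] F [-1.27  1.5  -1.82] T [0.03 0.03 0.06] w 85.3 q [-0.65 -0.06  2.07 -0.    1.14 -0.53]
[ 0.43699228 -0.17919963  0.06      ] [303.73265638 366.52041228]
```

View pics/b_crop.png

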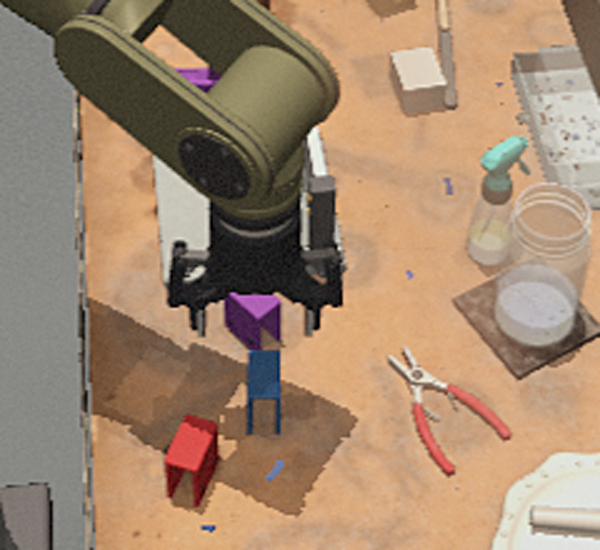

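The open fingers straddle the blue bracket (crop 263,390) and clear its neighbours.

Emit:
drive_tool:
  slide:
    - [0,0,-2]
    - [0,0,-2]
    - [0,0,0]
    - [0,0,0]
    - [0,0,0]
  spin: [0,0,0,0,0]
  hand: [8.5,8.5,8.5,8.5,8.5]

```text
t: 3.12
tool_pos: [0.4413, -0.2663, 0.0692]
orientation: [-1.571, 0.086, -0.092]
contact_force: [-0.5, -0.4, 0.2]
grip_width: 0.0849
```

```bash
python3 st.py
```

```text
t 3.117 tcp mm [ 441.3 -266.3   69.2] yaw -6.49 down [ 0.0034 -0.0026 -1.    ] F [-0.46 -0.42  0.25] T [ 0.07  0.01 -0.04] w 84.9 q [-0.65 -0.01  2.08 -0.    1.07 -0.53]
```

Emit:
drive_tool:
  slide:
    - [0,-0.3,-2]
    - [0,0,-1.8]
    - [0,0,-1]
    - [0,0,0]
    - [0,0,0]
  spin: [-0.5,0,0,0,0]
  hand: [8.5,8.5,8.5,8.5,5]

```text
t: 3.53
tool_pos: [0.4401, -0.2685, 0.0192]
orientation: [-1.569, 0.095, -0.096]
contact_force: [1.3, 0.3, 0.3]
grip_width: 0.0752
```

Emit:
drive_tool:
  slide:
    - [0,0,0]
    - [0,0,0]
    - [0,0,0]
    - [0,0,0]
    - [0,0,0]
  spin: [0,0,0,0,0]
  hand: [4,3,2.5,2.5,2.5]
  squeeze: 40

```text
t: 3.95
tool_pos: [0.4404, -0.2687, 0.0194]
orientation: [-1.57, 0.095, -0.097]
contact_force: [0.1, 0.5, 3.8]
grip_width: 0.0301
```

Emit:
drive_tool:
  slide:
    - [0,0,0]
    - [0,0,0]
    - [0,0,0]
    - [0,0,0]
    - [0,0,0]
  spin: [0,0,0,0,0]
  hand: [2.5,2.5,2.5,2.5,2.5]

```text
t: 4.37
tool_pos: [0.4404, -0.2687, 0.0194]
orientation: [-1.57, 0.095, -0.097]
contact_force: [-0.3, 0.7, 5.4]
grip_width: 0.0297
```

```bash
python3 st.py
```

```text
t 4.367 tcp mm [ 440.4 -268.7   19.4] yaw -7.0 down [ 1.4e-03 -9.0e-04 -1.0e+00] F [-0.32  0.69  5.42] T [ 0.14  0.08 -0.01] w 29.7 q [-0.65  0.07  2.1   0.    0.97 -0.53]
```

Emit:
drive_tool:
  slide:
    - [0,0,1]
    - [0,0,3]
    - [0,0,4]
    - [0,0,4]
    - [0,0,4]
  spin: [0,0,0,0,0]
  hand: [2.5,2.5,2.5,2.5,2.5]

```text
t: 4.78
tool_pos: [0.4387, -0.2675, 0.1794]
orientation: [-1.568, 0.097, -0.095]
contact_force: [0.8, -0.5, -0.8]
grip_width: 0.0296
```

Emit:
drive_tool:
  slide:
    - [0,2,1]
    - [0.5,3,0]
    - [1,3.5,0]
    - [1,3.5,0]
    - [1,3.5,0]
  spin: [1,1.5,1.5,1.5,1.7]
  hand: [2.5,2.5,2.5,2.5,2.5]

```text
t: 5.2
tool_pos: [0.4741, -0.1117, 0.1883]
orientation: [-1.571, -0.003, 0.003]
contact_force: [0.7, -0.5, -1.8]
grip_width: 0.0295
```

Emit:
drive_tool:
  slide:
    - [1.5,3.5,0]
    - [1.3,3,0]
    - [1,1.5,0]
    - [0,0,0]
    - [0,0,0]
  spin: [0,0,0,0,0]
  hand: [2.5,2.5,2.5,2.5,2.5]

```text
t: 5.62
tool_pos: [0.5123, -0.0325, 0.1879]
orientation: [-1.571, -0.003, 0.006]
contact_force: [-0.1, -0.1, -1.4]
grip_width: 0.0296
```

Emit:
drive_tool:
  slide:
    - [0,0,0]
    - [0,0,0]
    - [0,0,0]
    - [0,0,0]
    - [0,0,0]
  spin: [0,0,0,0,0]
  hand: [2.5,2.5,2.5,2.5,2.5]

```text
t: 6.03
tool_pos: [0.5124, -0.0339, 0.1884]
orientation: [-1.571, -0.002, 0.002]
contact_force: [0.7, -0.2, -1.3]
grip_width: 0.0295
```

```bash
python3 st.py;  python3 - <<'E'
from h import *
r=snap("c"); im,d=r["side"]
cv2.imwrite("pics/c_crop.png",cv2.resize(im[190:370,230:420],None,fx=3,fy=3,interpolation=cv2.INTER_CUBIC))
im,d=r["top"]
cv2.imwrite("pics/c_crop2.png",cv2.resize(im[180:320,300:480],None,fx=3.5,fy=3.5,interpolation=cv2.INTER_CUBIC))
E
```

```text
t 6.033 tcp mm [512.4 -33.9 188.4] yaw 0.13 down [ 0.e+00 -1.e-04 -1.e+00] F [ 0.72 -0.22 -1.33] T [ 0.   -0.01  0.02] w 29.5 q [-0.17 -0.15  2.   -0.    1.3  -0.17]
```

View pics/c_crop.png

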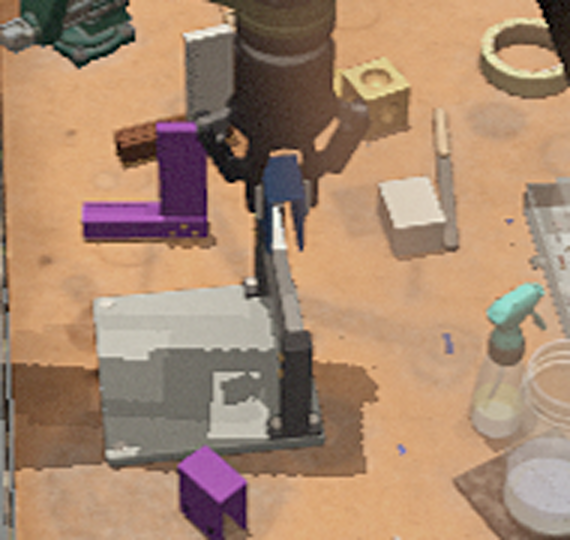

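View pics/c_crop2.png

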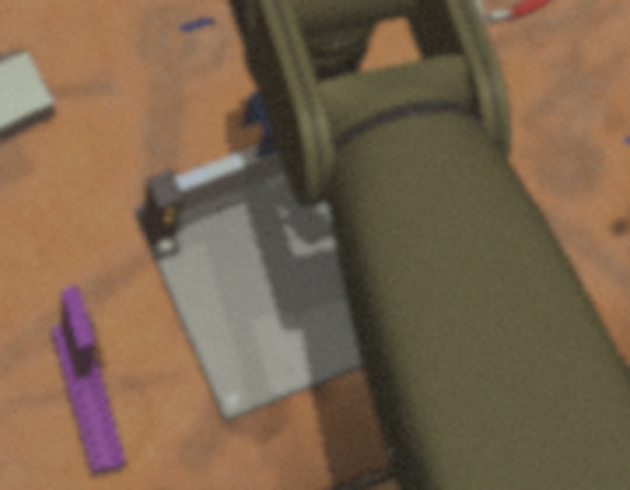

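```bash
cat > leg.py <<'E'
from h import *
import sys
tag=sys.argv[1]; yp=float(sys.argv[2])
z=np.load(f"{tag}_side.npz"); im=z["im"]; hsv=cv2.cvtColor(im,cv2.COLOR_BGR2HSV)
m=cv2.inRange(hsv,(100,90,25),(125,255,255)); m[:,:305]=0; m[:,345:]=0; m[:225]=0; m[300:]=0
def onY(u,v):
    o,d=ray("side",u,v); return o+d*(yp-o[1])/d[1]
for v in range(235,300,2):
    c=np.where(m[v])[0]
    if len(c)==0: continue
    runs=np.split(c,np.where(np.diff(c)>1)[0]+1)
    print(v,[(int(r[0]),int(r[-1]),[round(x*1000,1) for x in (onY(r[0]-.5,v)[0],onY(r[-1]+.5,v)[0])],round(onY(r[0],v)[2]*1000)) for r in runs if len(r)>1])
E
python3 leg.py c -0.06
```

```text
243 [(320, 323, [np.float64(500.2), np.float64(509.3)], 266)]
245 [(320, 321, [np.float64(500.3), np.float64(504.9)], 260)]
247 [(318, 321, [np.float64(495.8), np.float64(504.9)], 254)]
249 [(318, 320, [np.float64(495.8), np.float64(502.7)], 248)]
251 [(318, 321, [np.float64(495.9), np.float64(505.1)], 241)]
253 [(318, 324, [np.float64(495.9), np.float64(512.1)], 235)]
255 [(318, 324, [np.float64(496.0), np.float64(512.2)], 229)]
257 []
259 []
261 [(318, 319, [np.float64(496.1), np.float64(500.8)], 210)]
263 [(318, 319, [np.float64(496.2), np.float64(500.8)], 203)]
265 [(318, 319, [np.float64(496.2), np.float64(500.9)], 197)]
267 [(329, 330, [np.float64(522.2), np.float64(526.9)], 187)]
269 [(318, 319, [np.float64(496.3), np.float64(501.0)], 184)]
271 []
273 []
```

Emit:
drive_tool:
  slide:
    - [0.24,0,0]
    - [0,0,-1.5]
    - [0,0,-1.5]
    - [0,0,-0.5]
    - [0,0,0]
  spin: [0.2,0,0,0,0]
  hand: [2.5,2.5,2.5,2.5,2.5]

```text
t: 6.55
tool_pos: [0.5139, -0.033, 0.1514]
orientation: [-1.57, -0.003, 0.008]
contact_force: [-0.6, -0.4, -1.1]
grip_width: 0.0295
```

```bash
python3 st.py;  python3 - <<'E'
from h import *
r=snap("d"); im,d=r["side"]
cv2.imwrite("pics/d_crop.png",cv2.resize(im[230:330,280:380],None,fx=6,fy=6,interpolation=cv2.INTER_CUBIC))
E
```

```text
t 6.55 tcp mm [513.9 -33.  151.4] yaw 0.4 down [-3.7e-03  6.0e-04 -1.0e+00] F [-0.65 -0.39 -1.09] T [ 0.06 -0.04  0.04] w 29.5 q [-0.17 -0.11  2.02 -0.    1.23 -0.18]
```

View pics/d_crop.png

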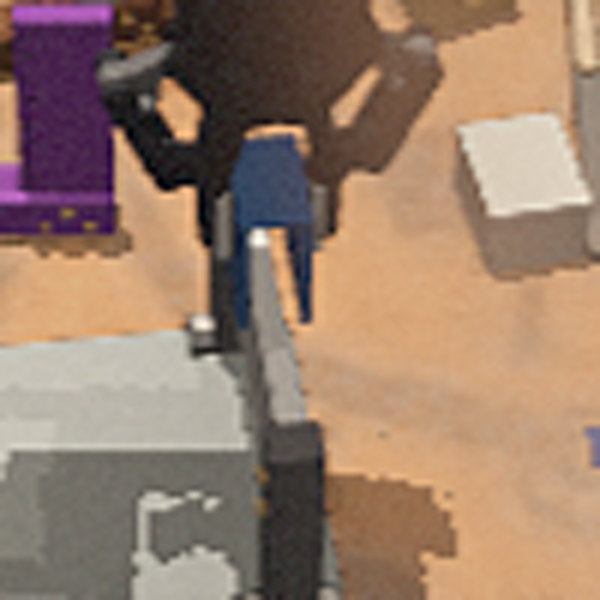

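```bash
python3 - <<'E'
from h import *
for y in (-.06,-.01):
  for x in (.504,.509,.515,.521,.525): print(y,x,((proj("side",[x,y,.124])-[280,230])*6).round(0))
z=np.load("d_side.npz"); g=cv2.cvtColor(z["im"],cv2.COLOR_BGR2GRAY)
for v in range(276,302,3): print(v,g[v,316:342].tolist())
E
```

```text
-0.06 0.504 [243. 338.]
-0.06 0.509 [255. 337.]
-0.06 0.515 [270. 336.]
-0.06 0.521 [285. 334.]
-0.06 0.525 [295. 333.]
-0.01 0.504 [227. 250.]
-0.01 0.509 [239. 249.]
-0.01 0.515 [254. 248.]
-0.01 0.521 [268. 246.]
-0.01 0.525 [278. 246.]
276 [45, 52, 46, 47, 41, 77, 131, 146, 142, 144, 173, 189, 145, 54, 45, 43, 169, 187, 181, 177, 183, 181, 179, 176, 176, 176]
279 [47, 54, 43, 50, 48, 62, 132, 146, 144, 140, 133, 178, 181, 108, 34, 66, 174, 187, 184, 179, 178, 175, 176, 177, 179, 176]
282 [43, 40, 53, 49, 44, 61, 128, 150, 140, 142, 137, 174, 195, 161, 75, 57, 168, 190, 183, 180, 180, 180, 175, 172, 173, 174]
285 [35, 49, 43, 64, 87, 88, 80, 128, 142, 139, 140, 139, 121, 163, 184, 186, 182, 181, 178, 180, 176, 178, 178, 176, 179, 172]
288 [31, 50, 58, 64, 76, 88, 87, 114, 138, 153, 160, 163, 150, 161, 174, 171, 172, 173, 178, 177, 178, 178, 181, 181, 179, 179]
291 [181, 139, 98, 105, 107, 94, 86, 74, 143, 166, 164, 159, 166, 156, 156, 168, 166, 164, 158, 161, 160, 164, 167, 168, 170, 173]
294 [178, 181, 185, 145, 117, 107, 84, 86, 102, 136, 159, 163, 164, 143, 153, 162, 163, 163, 165, 163, 161, 163, 164, 166, 167, 161]
297 [178, 178, 179, 187, 146, 99, 95, 86, 79, 146, 165, 165, 159, 160, 158, 170, 178, 176, 173, 164, 163, 160, 159, 160, 163, 160]
300 [178, 177, 181, 188, 145, 115, 111, 90, 80, 66, 118, 132, 114, 112, 96, 88, 88, 146, 169, 170, 169, 173, 177, 176, 176, 177]
```

Legs straddle the bar's top edge centrally to within about 1 mm (legs 319.3 to 331.6 px, bar centre 325.3 px). Inserting.

Emit:
drive_tool:
  slide:
    - [0,0,-1]
    - [0,0,-1]
    - [0,0,-1]
    - [0,0,-1]
    - [0,0,-0.5]
  spin: [0,0,0,0,0]
  hand: [2.5,2.5,2.5,2.5,2.5]

```text
t: 7.07
tool_pos: [0.5138, -0.033, 0.1059]
orientation: [-1.57, -0.003, 0.008]
contact_force: [-0.4, 0.8, -1.6]
grip_width: 0.0296
```

```bash
python3 st.py
```

```text
t 7.067 tcp mm [513.8 -33.  105.9] yaw 0.4 down [-3.1e-03  5.0e-04 -1.0e+00] F [-0.41  0.76 -1.64] T [-0.    0.01 -0.02] w 29.6 q [-0.17 -0.06  2.06 -0.    1.15 -0.18]
```

Emit:
drive_tool:
  slide:
    - [0,0,-0.5]
    - [0,0,-0.5]
    - [0,0,-0.5]
    - [0,0,0]
    - [0,0,0]
  spin: [0,0,0,0,0]
  hand: [2.5,2.5,2.5,2.5,2.5]

```text
t: 7.48
tool_pos: [0.515, -0.0332, 0.0931]
orientation: [-1.571, -0.005, 0.006]
contact_force: [-0.2, -0.3, -0.4]
grip_width: 0.0292
```

```bash
python3 st.py
```

```text
t 7.483 tcp mm [515.  -33.2  93.1] yaw 0.4 down [-4.e-04  1.e-04 -1.e+00] F [-0.21 -0.31 -0.37] T [-0.04 -0.03  0.01] w 29.2 q [-0.17 -0.04  2.07 -0.    1.12 -0.18]
```

Emit:
drive_tool:
  slide:
    - [0,0,-0.2]
    - [0,0,-0.1]
    - [0,0,0]
    - [0,0,0]
    - [0,0,0]
  spin: [0,0,0,0,0]
  hand: [2.5,2.5,2.5,2.5,2.5]

```text
t: 7.9
tool_pos: [0.5152, -0.0332, 0.0905]
orientation: [-1.571, -0.006, 0.005]
contact_force: [-0.5, 0.0, -0.9]
grip_width: 0.0293
```

```bash
python3 st.py
```

```text
t 7.9 tcp mm [515.2 -33.2  90.5] yaw 0.4 down [ 3.e-04 -1.e-04 -1.e+00] F [-0.47  0.02 -0.93] T [ 0.02  0.02 -0.01] w 29.3 q [-0.17 -0.04  2.07 -0.    1.11 -0.18]
```

Emit:
drive_tool:
  slide:
    - [0,0,-0.1]
    - [0,0,-0.1]
    - [0,0,0]
    - [0,0,0]
    - [0,0,0]
  spin: [0,0,0,0,0]
  hand: [2.5,2.5,2.5,2.5,2.5]

```text
t: 8.32
tool_pos: [0.5152, -0.0332, 0.0884]
orientation: [-1.571, -0.006, 0.005]
contact_force: [0.2, -0.5, -0.9]
grip_width: 0.0298
```

```bash
python3 st.py
```

```text
t 8.317 tcp mm [515.2 -33.2  88.4] yaw 0.4 down [ 4.e-04 -1.e-04 -1.e+00] F [ 0.22 -0.52 -0.93] T [ 0.01 -0.07  0.05] w 29.8 q [-0.17 -0.04  2.07 -0.    1.11 -0.18]
```

Emit:
drive_tool:
  slide:
    - [0,0,-0.05]
    - [0,0,0]
    - [0,0,0]
    - [0,0,0]
    - [0,0,0]
  spin: [0,0,0,0,0]
  hand: [2.5,3.2,3.8,4.6,5.5]

```text
t: 8.73
tool_pos: [0.515, -0.0332, 0.0877]
orientation: [-1.571, -0.005, 0.006]
contact_force: [0.0, -1.0, 0.1]
grip_width: 0.0546
```

Emit:
drive_tool:
  slide:
    - [0,0,0]
    - [0,0,0]
    - [0,0,0]
    - [0,0,0]
    - [0,0,0]
  spin: [0,0,0,0,0]
  hand: [6,6,6,6,6]

```text
t: 9.15
tool_pos: [0.5151, -0.0332, 0.0878]
orientation: [-1.571, -0.006, 0.006]
contact_force: [-0.4, -0.0, 0.5]
grip_width: 0.0598
```

```bash
python3 st.py; python3 - <<'E'
from h import *
r=snap("e"); im,d=r["side"]
cv2.imwrite("pics/e_crop.png",cv2.resize(im[230:330,280:380],None,fx=6,fy=6,interpolation=cv2.INTER_CUBIC))
E
```

```text
t 9.15 tcp mm [515.1 -33.2  87.8] yaw 0.4 down [ 0.  0. -1.] F [-0.41 -0.04  0.48] T [-0.   -0.04 -0.01] w 59.8 q [-0.17 -0.04  2.07  0.    1.11 -0.18]
```

View pics/e_crop.png

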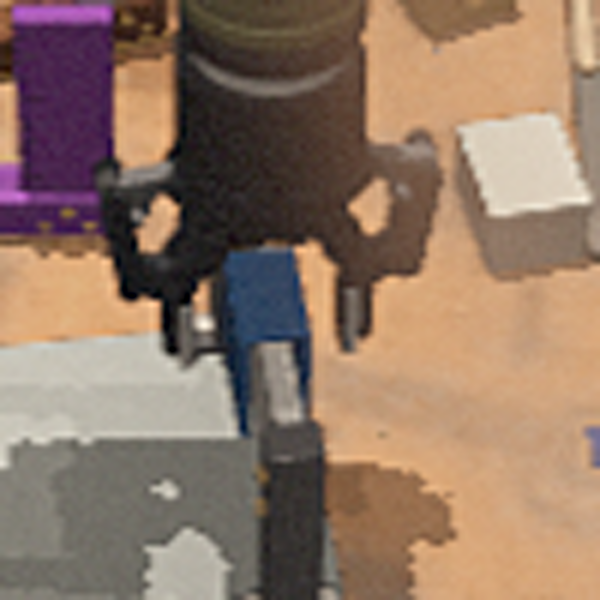

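The bracket hangs on the bar, web down and legs on both sides, with the fingers clear. Going up and across to the steel-bladed square.

Emit:
drive_tool:
  slide:
    - [0,0,1]
    - [0,0,3]
    - [0,0,4]
    - [0,0,4]
    - [0,0,2]
  spin: [0,0,0,0,0]
  hand: [6,6,6,6,6]

```text
t: 9.67
tool_pos: [0.517, -0.0335, 0.2345]
orientation: [-1.572, -0.012, -0.001]
contact_force: [1.3, 0.3, 1.4]
grip_width: 0.0601
```

Emit:
drive_tool:
  slide:
    - [-0.3,2,0]
    - [-0.3,3,0]
    - [-0.3,3,0]
    - [-0.3,3,0]
    - [-0.3,3,0]
  spin: [-7,-7,-7,-7,-7]
  hand: [6,6,6,6,6]

```text
t: 10.08
tool_pos: [0.4999, 0.108, 0.229]
orientation: [-1.517, 0.477, -0.479]
contact_force: [-0.3, -0.1, -0.5]
grip_width: 0.0599
```

Emit:
drive_tool:
  slide:
    - [-0.3,3,0]
    - [-0.3,3,0]
    - [-0.3,3,0]
    - [-0.3,3,0]
    - [-0.6,3,0]
  spin: [-7,-7,-7,-7,-7]
  hand: [6,6,6,6,6]

```text
t: 10.5
tool_pos: [0.482, 0.2583, 0.2289]
orientation: [-1.354, 0.947, -0.948]
contact_force: [0.1, -0.8, -0.1]
grip_width: 0.06
```

Emit:
drive_tool:
  slide:
    - [0,1.4,0]
    - [0,0,0]
    - [0,0,0]
    - [0,0,0]
    - [0,0,0]
  spin: [-6.2,0,0,0,0]
  hand: [6,6,6,6,6]

```text
t: 10.92
tool_pos: [0.4823, 0.2699, 0.2281]
orientation: [-1.316, 1.024, -1.025]
contact_force: [0.1, -0.8, 0.4]
grip_width: 0.0601
```

```bash
python3 st.py; python3 - <<'E'
from m import *
r=snap("f")
im,d=r["side"]
cv2.imwrite("pics/f_crop.png",cv2.resize(im[130:330,230:390],None,fx=3,fy=3,interpolation=cv2.INTER_CUBIC))
cv2.imwrite("pics/f_crop2.png",cv2.resize(r["top"][0][180:330,230:430],None,fx=3.5,fy=3.5,interpolation=cv2.INTER_CUBIC))
E
```

```text
t 10.917 tcp mm [482.3 269.9 228.1] yaw -75.8 down [ 2.e-04 -1.e-04 -1.e+00] F [ 0.1  -0.78  0.37] T [-0.01  0.04  0.07] w 60.1 q [ 0.41 -0.09  1.87 -0.    1.36  1.74]
```

View pics/f_crop.png

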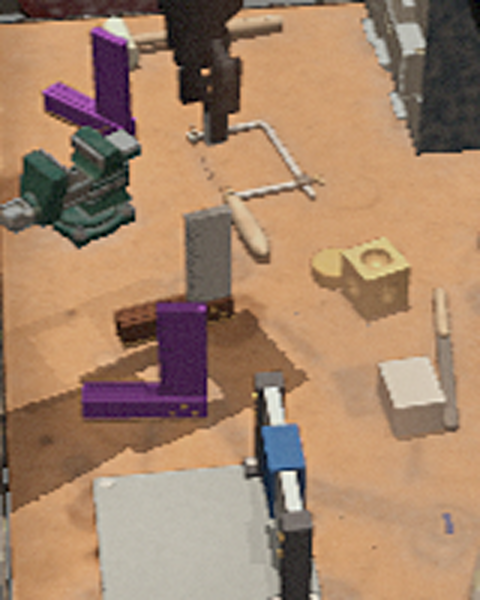

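View pics/f_crop2.png

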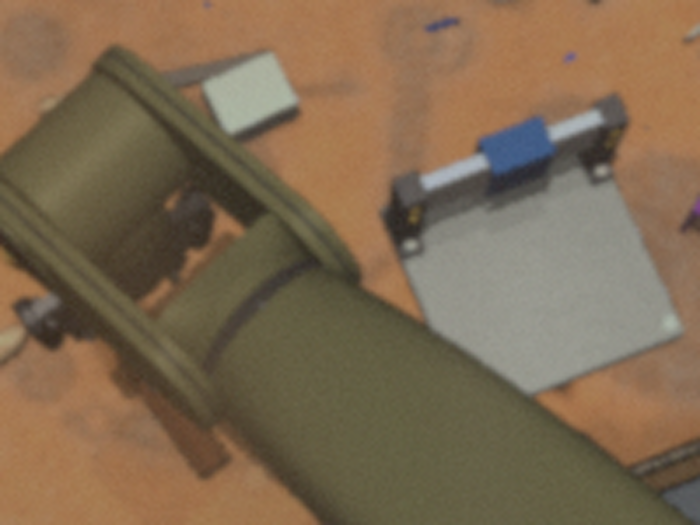

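Emit:
drive_tool:
  slide:
    - [0,0,-2]
    - [0,0,-3.5]
    - [0,0,-3.5]
    - [0,0,-3]
    - [0,0,-1.5]
  spin: [0,0,0,0,0]
  hand: [6,6,6,6,6]

```text
t: 11.43
tool_pos: [0.4797, 0.2689, 0.0883]
orientation: [-1.322, 1.029, -1.024]
contact_force: [-0.8, -0.0, -0.7]
grip_width: 0.0597
```

Emit:
drive_tool:
  slide:
    - [0,0.05,-1.2]
    - [0,0,0]
    - [0,0,0]
    - [0,0,0]
    - [0,0,0]
  spin: [0,0,0,0,0]
  hand: [6,5,4,3,2]
  squeeze: 80

```text
t: 11.85
tool_pos: [0.4835, 0.2718, 0.0829]
orientation: [-1.313, 1.023, -1.026]
contact_force: [1.0, -0.6, 0.2]
grip_width: 0.0205
```

Emit:
drive_tool:
  slide:
    - [0,0,0]
    - [0,0,0]
    - [0,0,0]
    - [0,0,0]
    - [0,0,0]
  spin: [0,0,0,0,0]
  hand: [1.5,0.8,0.5,0.5,0.5]

```text
t: 12.27
tool_pos: [0.4832, 0.2716, 0.0825]
orientation: [-1.314, 1.023, -1.026]
contact_force: [0.1, -1.8, 5.5]
grip_width: 0.0111
```

Emit:
drive_tool:
  slide:
    - [0,0,0]
    - [0,0,0]
    - [0,0,0]
    - [0,0,0]
    - [0,0,0]
  spin: [0,0,0,0,0]
  hand: [0.5,0.5,0.5,0.5,0.5]

```text
t: 12.68
tool_pos: [0.4832, 0.2716, 0.0825]
orientation: [-1.314, 1.023, -1.026]
contact_force: [-0.1, -1.5, 5.6]
grip_width: 0.0112
```

```bash
python3 st.py; python3 - <<'E'
from m import *
r=snap("g")
im,d=r["side"]
cv2.imwrite("pics/g_crop.png",cv2.resize(im[130:330,230:390],None,fx=3,fy=3,interpolation=cv2.INTER_CUBIC))
E
```

```text
t 12.683 tcp mm [483.2 271.6  82.5] yaw -75.79 down [ 2.5e-03  6.0e-04 -1.0e+00] F [-0.06 -1.48  5.64] T [-0.27  0.   -0.01] w 11.2 q [ 0.42  0.05  1.99 -0.    1.1   1.74]
```

View pics/g_crop.png

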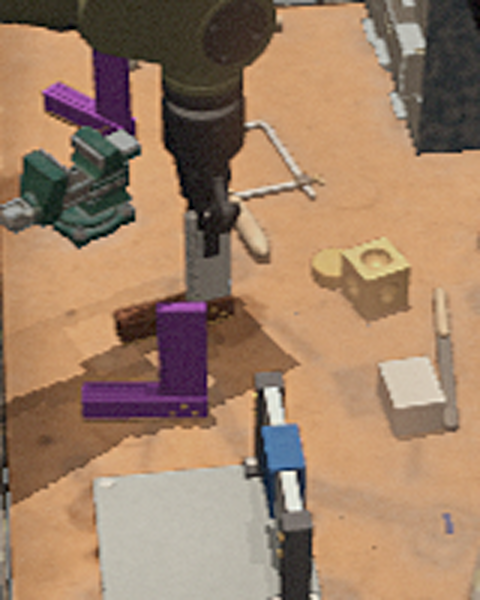

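Emit:
drive_tool:
  slide:
    - [0,0,0.5]
    - [0,0,2]
    - [0,0,3]
    - [0,0,4]
    - [0,0,4]
  spin: [0,0,0,0,0]
  hand: [0.5,0.5,0.5,0.5,0.5]
  squeeze: 100

```text
t: 13.2
tool_pos: [0.4801, 0.2707, 0.2145]
orientation: [-1.321, 1.028, -1.023]
contact_force: [1.1, 0.7, -3.9]
grip_width: 0.0106
```

Emit:
drive_tool:
  slide:
    - [-0.5,0,2.5]
    - [-0.5,-1.5,0]
    - [-0.5,-2.5,0]
    - [-0.5,-3,0]
    - [-0.5,-3,0]
  spin: [-1,-1,-1,-1,-1]
  hand: [0.5,0.5,0.5,0.5,0.5]

```text
t: 13.62
tool_pos: [0.4556, 0.1706, 0.2395]
orientation: [-1.283, 1.091, -1.088]
contact_force: [0.3, -0.4, -3.6]
grip_width: 0.0106
```

Emit:
drive_tool:
  slide:
    - [0,-3,0]
    - [0,-3,0]
    - [0,-3,0]
    - [0,-3,0]
    - [0,-3,0]
  spin: [-2,-2,-2,-2,-0.9]
  hand: [0.5,0.5,0.5,0.5,0.5]

```text
t: 14.03
tool_pos: [0.4559, 0.0203, 0.2395]
orientation: [-1.212, 1.208, -1.205]
contact_force: [0.5, -0.5, -4.3]
grip_width: 0.0108
```

Emit:
drive_tool:
  slide:
    - [0,-3,0]
    - [0,-2,0]
    - [0,-0.5,0]
    - [0,0,0]
    - [0,0,0]
  spin: [0,0,0,0,0]
  hand: [0.5,0.5,0.5,0.5,0.5]

```text
t: 14.45
tool_pos: [0.4565, -0.0331, 0.24]
orientation: [-1.212, 1.207, -1.204]
contact_force: [0.3, 0.2, -4.1]
grip_width: 0.0109
```

Emit:
drive_tool:
  slide:
    - [0,0,-1]
    - [0,0,-2]
    - [0,0,-2]
    - [0,0,-1]
    - [0,0,0]
  spin: [0,0,0,0,0]
  hand: [0.5,0.5,0.5,0.5,0.5]

```text
t: 14.87
tool_pos: [0.4547, -0.0323, 0.1768]
orientation: [-1.216, 1.21, -1.2]
contact_force: [-0.7, -0.4, -3.7]
grip_width: 0.0109
```

```bash
python3 st.py; python3 - <<'E'
from m import *
r=snap("i")
im,d=r["side"]
cv2.imwrite("pics/i_crop.png",cv2.resize(im[190:350,240:380],None,fx=4,fy=4,interpolation=cv2.INTER_CUBIC))
E
```

```text
t 14.867 tcp mm [454.7 -32.3 176.8] yaw -89.61 down [-0.007   0.0016 -1.    ] F [-0.68 -0.43 -3.68] T [-0.04  0.03  0.04] w 10.9 q [-0.19 -0.28  2.12  0.    1.31  1.38]
```

View pics/i_crop.png

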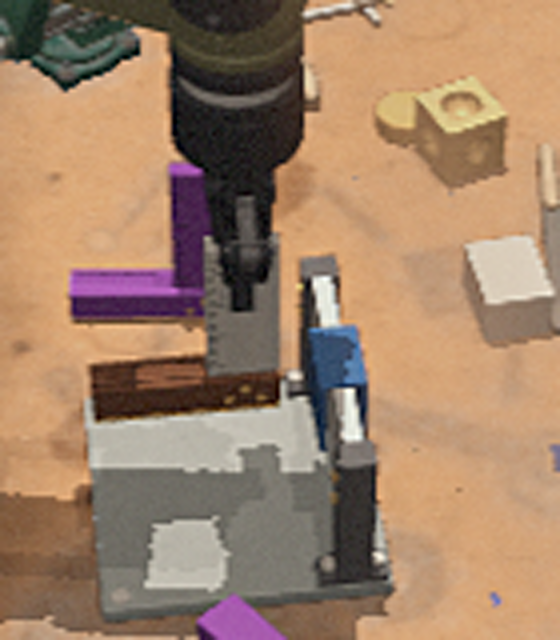

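Emit:
drive_tool:
  slide:
    - [0,0,-2]
    - [0,0,-2.5]
    - [0,0,-2]
    - [0,0,-1]
    - [0,0,-0.3]
  spin: [0,0,0,0,0]
  hand: [0.5,0.5,0.5,0.5,0.5]

```text
t: 15.38
tool_pos: [0.4565, -0.0334, 0.1019]
orientation: [-1.213, 1.207, -1.204]
contact_force: [-1.1, -0.2, -4.3]
grip_width: 0.0111
```

Emit:
drive_tool:
  slide:
    - [0,0,-0.1]
    - [0,0,0]
    - [0,0,0]
    - [0,0,0]
    - [0,0,0]
  spin: [0,0,0,0,0]
  hand: [0.5,0.5,0.5,0.5,0.5]

```text
t: 15.8
tool_pos: [0.4578, -0.0338, 0.103]
orientation: [-1.21, 1.204, -1.207]
contact_force: [0.4, -0.1, -4.8]
grip_width: 0.0107
```

```bash
python3 st.py
```

```text
t 15.8 tcp mm [457.8 -33.8 103. ] yaw -89.7 down [ 2.e-03 -4.e-04 -1.e+00] F [ 0.4  -0.14 -4.8 ] T [ 0.03 -0.01  0.01] w 10.7 q [-0.19 -0.19  2.18 -0.    1.15  1.37]
```

Emit:
drive_tool:
  slide:
    - [0,0,-0.3]
    - [0,0,-0.2]
    - [0,0,0]
    - [0,0,0]
    - [0,0,0]
  spin: [0,0,0,0,0]
  hand: [0.5,0.5,0.5,0.5,0.5]

```text
t: 16.22
tool_pos: [0.4569, -0.0337, 0.0967]
orientation: [-1.212, 1.206, -1.205]
contact_force: [0.4, -0.1, -3.6]
grip_width: 0.0106
```

```bash
python3 st.py
```

```text
t 16.217 tcp mm [456.9 -33.7  96.7] yaw -89.7 down [-3.e-04  1.e-04 -1.e+00] F [ 0.43 -0.08 -3.59] T [ 0.02 -0.03  0.03] w 10.6 q [-0.19 -0.19  2.19  0.    1.14  1.37]
```

Emit:
drive_tool:
  slide:
    - [0,0,-0.1]
    - [0,0,0]
    - [0,0,0]
    - [0,0,0]
    - [0,0,0]
  spin: [0,0,0,0,0]
  hand: [0.5,0.5,0.5,0.5,0.5]

```text
t: 16.63
tool_pos: [0.4574, -0.0338, 0.0966]
orientation: [-1.211, 1.205, -1.206]
contact_force: [-3.7, 0.3, 5.7]
grip_width: 0.011
```

```bash
python3 st.py
```

```text
t 16.633 tcp mm [457.4 -33.8  96.6] yaw -89.7 down [ 5.e-04 -2.e-04 -1.e+00] F [-3.7   0.33  5.72] T [0.2  0.67 0.02] w 11.0 q [-0.19 -0.19  2.19 -0.    1.14  1.37]
```

Emit:
drive_tool:
  slide:
    - [0.2,0,0]
    - [0.2,0,0]
    - [0.2,0,0]
    - [0.2,0,0]
    - [0.2,0,0]
  spin: [0,0,0,0,0]
  hand: [0.5,0.5,0.5,0.5,0.5]

```text
t: 17.05
tool_pos: [0.4673, -0.0339, 0.0966]
orientation: [-1.212, 1.205, -1.206]
contact_force: [-6.6, -0.7, 10.2]
grip_width: 0.0106
```

```bash
python3 st.py
```

```text
t 17.05 tcp mm [467.3 -33.9  96.6] yaw -89.69 down [-0.e+00 -5.e-04 -1.e+00] F [-6.56 -0.73 10.25] T [0.01 1.12 0.06] w 10.6 q [-0.19 -0.16  2.17 -0.    1.13  1.38]
```

Emit:
drive_tool:
  slide:
    - [0.1,0,0]
    - [0.1,0,0]
    - [0.1,0,0]
    - [0.1,0,0]
    - [0.1,0,0]
  spin: [0,0,0,0,0]
  hand: [0.5,0.5,0.5,0.5,0.5]

```text
t: 17.47
tool_pos: [0.4722, -0.0339, 0.0967]
orientation: [-1.212, 1.205, -1.205]
contact_force: [-2.4, 0.0, 4.9]
grip_width: 0.0109
```

```bash
python3 st.py
```

```text
t 17.467 tcp mm [472.2 -33.9  96.7] yaw -89.69 down [-3.e-04 -5.e-04 -1.e+00] F [-2.42  0.01  4.91] T [0.03 0.51 0.02] w 10.9 q [-0.18 -0.15  2.16 -0.    1.13  1.38]
```

Emit:
drive_tool:
  slide:
    - [0.1,0,0]
    - [0.1,0,0]
    - [0.1,0,0]
    - [0.1,0,0]
    - [0.1,0,0]
  spin: [0,0,0,0,0]
  hand: [0.5,0.5,0.5,0.5,0.5]

```text
t: 17.88
tool_pos: [0.477, -0.0339, 0.0967]
orientation: [-1.213, 1.206, -1.205]
contact_force: [-7.5, -1.2, 6.0]
grip_width: 0.0109
```

```bash
python3 st.py; python3 - <<'E'
from m import *
r=snap("j")
im,d=r["side"]
cv2.imwrite("pics/j_crop.png",cv2.resize(im[220:320,270:370],None,fx=6,fy=6,interpolation=cv2.INTER_CUBIC))
E
```

```text
t 17.883 tcp mm [477.  -33.9  96.7] yaw -89.69 down [-8.e-04 -5.e-04 -1.e+00] F [-7.5  -1.18  5.96] T [ 0.03  1.2  -0.06] w 10.9 q [-0.18 -0.14  2.15 -0.    1.13  1.38]
```

View pics/j_crop.png

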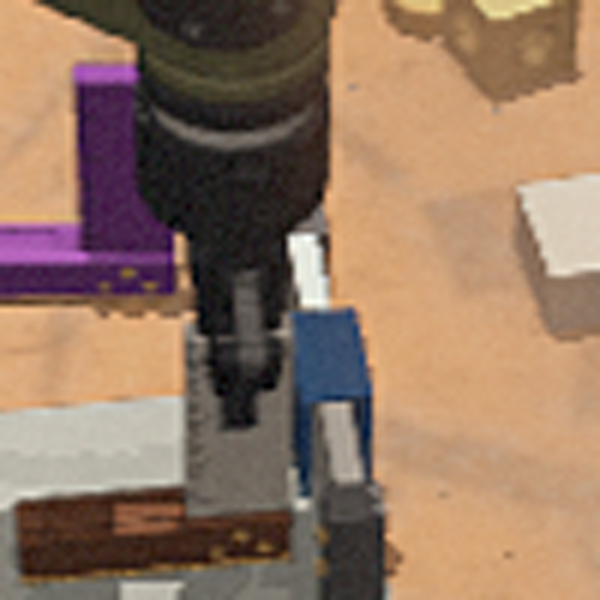

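Emit:
drive_tool:
  slide:
    - [0.1,0,0]
    - [0.1,0,0]
    - [0,0,0]
    - [0,0,0]
    - [0,0,0]
  spin: [0,0,0,0,0]
  hand: [0.5,0.5,0.5,0.5,0.5]

```text
t: 18.4
tool_pos: [0.4793, -0.0339, 0.0966]
orientation: [-1.212, 1.205, -1.206]
contact_force: [-3.8, -0.1, 5.8]
grip_width: 0.0108
```

```bash
python3 st.py
```

```text
t 18.4 tcp mm [479.3 -33.9  96.6] yaw -89.69 down [ 4.e-04 -5.e-04 -1.e+00] F [-3.82 -0.14  5.83] T [0.04 0.71 0.02] w 10.8 q [-0.18 -0.13  2.14 -0.    1.13  1.38]
```

Emit:
drive_tool:
  slide:
    - [0.1,0,0]
    - [0.1,0,0]
    - [0,0,0]
    - [0,0,0]
    - [0,0,0]
  spin: [0,0,0,0,0]
  hand: [0.5,0.5,0.5,0.5,0.5]

```text
t: 18.82
tool_pos: [0.4801, -0.0339, 0.0966]
orientation: [-1.214, 1.207, -1.204]
contact_force: [-9.3, -0.1, 10.3]
grip_width: 0.011
```

```bash
python3 st.py
```

```text
t 18.817 tcp mm [480.1 -33.9  96.6] yaw -89.68 down [-3.1e-03 -4.0e-04 -1.0e+00] F [-9.28 -0.06 10.27] T [-0.01  1.49  0.03] w 11.0 q [-0.18 -0.13  2.14 -0.    1.13  1.38]
```

Emit:
drive_tool:
  slide:
    - [0.1,0,0]
    - [0.1,0,0]
    - [0,0,0]
    - [0,0,0]
    - [0,0,0]
  spin: [0,0,0,0,0]
  hand: [0.5,0.5,0.5,0.5,0.5]

```text
t: 19.23
tool_pos: [0.4801, -0.0339, 0.0966]
orientation: [-1.219, 1.211, -1.201]
contact_force: [-19.2, 0.3, 17.7]
grip_width: 0.0107
```

```bash
python3 st.py; python3 - <<'E'
from m import *
r=snap("k")
im,d=r["side"]
cv2.imwrite("pics/k_crop.png",cv2.resize(im[220:320,270:370],None,fx=6,fy=6,interpolation=cv2.INTER_CUBIC))
cv2.imwrite("pics/k_crop2.png",cv2.resize(r["top"][0][190:310,320:440],None,fx=5,fy=5,interpolation=cv2.INTER_CUBIC))
E
```

```text
t 19.233 tcp mm [480.1 -33.9  96.6] yaw -89.67 down [-8.6e-03 -4.0e-04 -1.0e+00] F [-19.16   0.29  17.7 ] T [-0.03  2.54 -0.02] w 10.7 q [-0.18 -0.12  2.14 -0.    1.14  1.39]
```

View pics/k_crop.png

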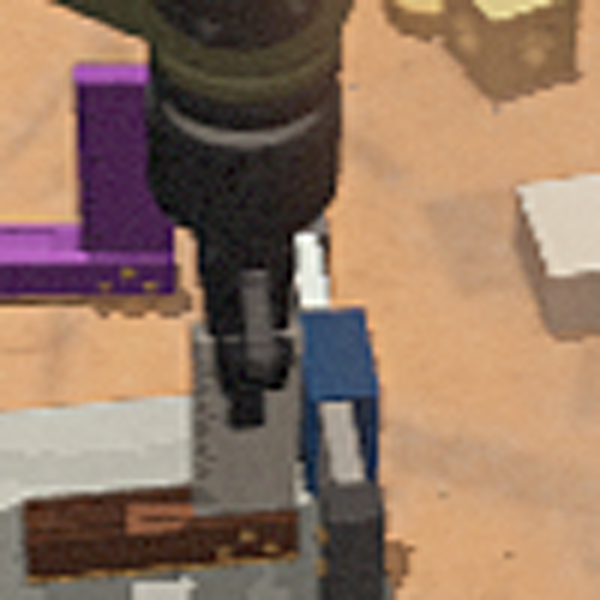

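View pics/k_crop2.png

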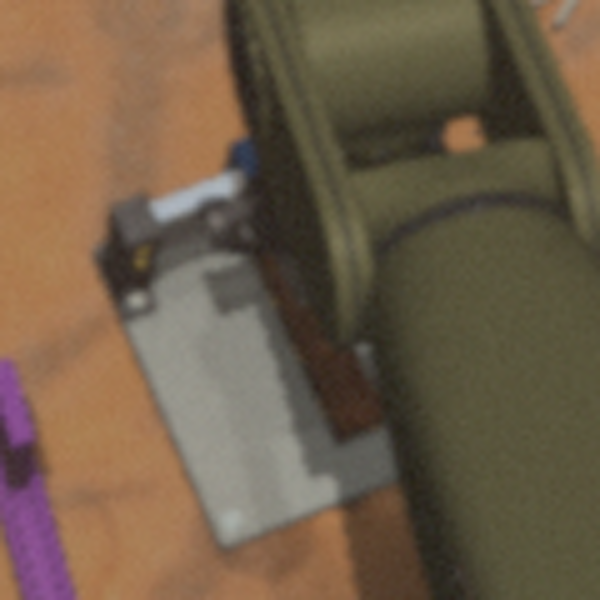

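Emit:
drive_tool:
  slide:
    - [0.03,0,0]
    - [0,0,0]
    - [0,0,0]
    - [0,0,0]
    - [0,0,0]
  spin: [0,0,0,0,0]
  hand: [0.5,0.5,0.5,0.5,0.5]

```text
t: 19.75
tool_pos: [0.4801, -0.0339, 0.0966]
orientation: [-1.219, 1.212, -1.201]
contact_force: [-21.7, -0.8, 18.7]
grip_width: 0.0109
```

Emit:
drive_tool:
  slide:
    - [0,0,0]
    - [0,0,0]
    - [0,0,0]
    - [0,0,0]
    - [0,0,0]
  spin: [0,0,0,0,0]
  hand: [0.5,0.5,0.5,0.5,0.5]

```text
t: 20.17
tool_pos: [0.4801, -0.0339, 0.0967]
orientation: [-1.219, 1.212, -1.201]
contact_force: [-21.1, -1.2, 17.7]
grip_width: 0.011
```

```bash
python3 st.py; cat > fin.py <<'E'
from m import *
r=snap("l")
im,d=r["side"]; hsv=cv2.cvtColor(im,cv2.COLOR_BGR2HSV); P=cloud("side",d)
q=P[295:325,265:325].reshape(-1,3); 
st=q[(q[:,2]>.03)&(q[:,2]<.046)&(q[:,0]<.455)&(q[:,1]<-.01)&(q[:,1]>-.06)]
if len(st)>5: 
    top=st[st[:,2]>.037]; A=np.c_[top[:,0]-.42,np.ones(len(top))]; print("stock top n",len(top),"slope,z",np.linalg.lstsq(A,top[:,2],rcond=None)[0], top[:,0].min(),top[:,0].max())
m=cv2.inRange(hsv,(95,90,40),(125,255,255)); m[:,:310]=0;m[:,345:]=0;m[:250]=0;m[310:]=0
print("bracket top"); comps("side",dict(im=im,d=d),m,.123,.14,.129,20)
# blade back edge in side view: rows 275..300
g=cv2.cvtColor(im,cv2.COLOR_BGR2GRAY).astype(int)
for v in (278,284,290,296,300,306): print(v,g[v,296:336].tolist())
E
python3 fin.py
```

```text
t 20.167 tcp mm [480.1 -33.9  96.7] yaw -89.67 down [-9.4e-03 -4.0e-04 -1.0e+00] F [-21.12  -1.2   17.67] T [-0.13  2.73 -0.05] w 11.0 q [-0.18 -0.12  2.13 -0.    1.14  1.39]
stock top n 214 slope,z [-0.00379556  0.04127765] 0.38811767214527415 0.4549764311356824
bracket top
side [320, 272, 13, 17, 164] rect mm [519.6 -44.6] [53.8 27.3] 85.3 mean [518.9 -43.2] z 0.1283
278 [179, 178, 179, 179, 186, 144, 86, 101, 112, 80, 23, 29, 41, 50, 36, 68, 79, 87, 90, 76, 53, 46, 36, 115, 95, 72, 78, 78, 73, 77, 71, 78, 74, 83, 65, 69, 173, 186, 178, 177]
284 [177, 171, 173, 178, 182, 152, 111, 92, 89, 102, 73, 17, 7, 32, 29, 33, 19, 32, 18, 18, 6, 66, 104, 100, 62, 66, 71, 79, 72, 73, 76, 80, 74, 77, 75, 75, 70, 138, 172, 181]
290 [191, 189, 193, 194, 198, 168, 100, 81, 101, 107, 107, 80, 34, 17, 11, 22, 10, 22, 91, 106, 104, 106, 101, 92, 37, 42, 46, 67, 148, 162, 159, 169, 130, 56, 41, 50, 49, 118, 156, 162]
296 [180, 181, 176, 181, 182, 160, 113, 102, 92, 86, 99, 106, 107, 106, 106, 104, 105, 112, 109, 106, 106, 105, 107, 83, 34, 38, 48, 82, 75, 145, 164, 162, 165, 151, 86, 42, 46, 150, 168, 164]
300 [199, 197, 177, 168, 150, 117, 102, 107, 108, 110, 106, 105, 109, 101, 104, 106, 109, 111, 97, 108, 106, 105, 100, 153, 122, 50, 49, 80, 81, 66, 114, 131, 121, 113, 88, 70, 68, 150, 169, 170]
306 [55, 67, 59, 61, 79, 72, 57, 61, 65, 56, 53, 53, 49, 54, 54, 56, 60, 62, 64, 61, 58, 64, 60, 61, 102, 108, 114, 72, 57, 77, 84, 77, 78, 73, 68, 64, 59, 40, 124, 172]
```

```bash
python3 - <<'E'
from h import *
z=np.load("l_side.npz"); im=z["im"]; b=im[...,0].astype(int)-im[...,2]
for v in range(270,292): 
    c=b[v,314:342]; 
    # subpixel right edge at threshold 15
    T=15; idx=np.where(c>T)[0]
    if len(idx)<3: print(v,c.tolist()); continue
    i,j=idx[0],idx[-1]
    L=314+i-(c[i]-T)/(c[i]-c[i-1]+1e-9); Rr=314+j+(c[j]-T)/(c[j]-c[j+1]+1e-9)
    print(v,[(p*1000).round(1)[:2].tolist() for p in (onplane("side",L,v,.129),onplane("side",Rr,v,.129))])
E
```

```text
270 [-7, -7, 2, -7, -11, -14, -16, -13, -10, -6, -31, -103, -115, -111, -112, -113, -106, -98, -99, -98, -100, -99, -98, -96, -95, -96, -93, -93]
271 [-8, -9, -9, -1, -14, -18, -21, -23, -13, -4, -6, -47, -45, -24, -7, 11, -35, -95, -101, -101, -97, -98, -94, -96, -98, -94, -96, -95]
272 [[506.8, -16.5], [532.8, -19.7]]
273 [[506.3, -19.9], [532.9, -23.2]]
274 [[507.0, -23.5], [532.5, -26.6]]
275 [[507.1, -26.9], [532.3, -30.0]]
276 [[506.8, -30.3], [532.0, -33.4]]
277 [[506.4, -33.7], [532.6, -36.9]]
278 [[506.3, -37.1], [533.0, -40.3]]
279 [[504.5, -40.3], [532.6, -43.7]]
280 [[504.0, -43.6], [532.4, -47.1]]
281 [[504.1, -47.0], [531.9, -50.4]]
282 [[503.5, -50.3], [532.8, -53.9]]
283 [[503.6, -53.7], [533.1, -57.2]]
284 [[503.7, -57.0], [532.6, -60.5]]
285 [[503.3, -60.3], [532.3, -63.8]]
286 [[502.8, -63.5], [531.4, -67.0]]
287 [[502.3, -66.8], [530.8, -70.3]]
288 [[502.1, -70.1], [530.5, -73.5]]
289 [[501.3, -73.3], [530.0, -76.8]]
290 [[500.3, -76.4], [529.5, -80.0]]
291 [[499.7, -79.6], [529.1, -83.2]]
```

```bash
python3 -c "
from workcell import manip
print(manip.finish_job())"; python3 st.py
```

```text
the job is handed in; nothing more can be done
None
the job is handed in; nothing more can be done
```

I hung the blue bracket over the middle of the bar and let it go. I then took the steel-bladed square by its blade, stood it on the plate, slid it into the corner and handed the job in at about 20 s, still gripping and pressing. `finish_job` reports no verdict, so I don't know how it was judged.

**Last checks that agreed:**
- **Hard stop:** the tool stayed at x = 480.1 mm for the last 2.3 mm of commanded push, while the push rose from about 9 to 21 N.
- **Press:** about 21 N towards the bar and 18 N down on the plate, with the blade still gripped at 11 mm.
- **Foot:** the top of the stock is at 41 mm (14 + 27 expected) with a slope of 0.004 rad.
- **Square's facing:** by the tool's yaw it points within about 0.1° of the bar's normal.
- **Bracket height:** its top is at about 128 to 129 mm, as it should be when hung.
- **Bystanders:** the path cleared all three, and nothing I saw suggested contact. I took no final measurement of them.

**Checks that disagreed:**
- **Bracket offset on the bar:** the side camera gave +2.6 mm from the back edge and +4.6 mm from a coarse rectangle. Flush is +4 mm; one pixel there is about 2.3 mm, so this doesn't settle it.
- **Bracket turn:** the coarse rectangle suggested about 5° of turn, but the line along its back edge showed about 0°, which I trusted.
- **Two cameras:** they differed by 2 to 3 mm on the bar's position, so I used the mean.

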